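# Lay up the condiment tray

### The job

Get the condiment tray ready for the table: stand the salt mill in the light wooden saucer, the pepper mill in the black slate saucer, the oil bottle in the white drip dish and the vinegar bottle in the blue drip dish, each set down gently and left upright inside the rim. The chilli mill and the soy sauce bottle look much the same but stay in the kitchen: leave them standing where they are, and knock nothing over.

Things in the scene. Friction and masses are not known exactly. Their poses are not given: they have to be found in the camera images.
- salt_mill: Salt mill: Clear glass mill standing upright, 134 mm tall: glass foot 54 mm across up to 56 mm height, shoulder narrowing to 41 mm at 76 mm, then a straight 41 mm wide round copper head from 82 to 126 mm height, the place to grip it. White salt inside, white disc on the top of the head. About 0.2 to 0.4 kg. Loose. Its origin is the centre of its underside.
- pepper_mill: Pepper mill: Clear glass mill standing upright, 134 mm tall: glass foot 54 mm across up to 56 mm height, shoulder narrowing to 41 mm at 76 mm, then a straight 41 mm wide round copper head from 82 to 126 mm height, the place to grip it. Black peppercorns inside, black disc on the top of the head. About 0.2 to 0.4 kg. Loose. Its origin is the centre of its underside.
- oil_bottle: Oil bottle: Glass table bottle standing upright, 150 mm tall: body 54 mm across up to 66 mm height, shoulder narrowing to a straight round neck 29 mm wide from 88 to 130 mm height, the place to grip it, then the stopper. Golden oil inside, brown wooden ball as stopper. About 0.25 to 0.45 kg. Loose. Its origin is the centre of its underside.
- vinegar_bottle: Vinegar bottle: Glass table bottle standing upright, 150 mm tall: body 54 mm across up to 66 mm height, shoulder narrowing to a straight round neck 29 mm wide from 88 to 130 mm height, the place to grip it, then the stopper. Dark brown inside, white ball as stopper. About 0.25 to 0.45 kg. Loose. Its origin is the centre of its underside.
- wood_saucer: Light brown wooden saucer, for the salt mill. Round, 86 mm across, fixed in a sage-green enamelled tray with three others of its size, 108 mm apart in a square, shuffled. Inside it is 74 mm wide; its floor lies 4 mm and its rim 8 mm above its origin, which is the centre of its underside (10 mm above the worktop). The tray is 250 mm square, its edge 20 mm high, with two bar grips up to 34 mm high.
- slate_saucer: Black slate saucer, for the pepper mill. Round, 86 mm across, fixed in a sage-green enamelled tray with three others of its size, 108 mm apart in a square, shuffled. Inside it is 74 mm wide; its floor lies 4 mm and its rim 8 mm above its origin, which is the centre of its underside (10 mm above the worktop). The tray is 250 mm square, its edge 20 mm high, with two bar grips up to 34 mm high.
- white_dish: White ceramic drip dish, for the oil bottle. Round, 86 mm across, fixed in a sage-green enamelled tray with three others of its size, 108 mm apart in a square, shuffled. Inside it is 74 mm wide; its floor lies 4 mm and its rim 8 mm above its origin, which is the centre of its underside (10 mm above the worktop). The tray is 250 mm square, its edge 20 mm high, with two bar grips up to 34 mm high.
- blue_dish: Blue ceramic drip dish, for the vinegar bottle. Round, 86 mm across, fixed in a sage-green enamelled tray with three others of its size, 108 mm apart in a square, shuffled. Inside it is 74 mm wide; its floor lies 4 mm and its rim 8 mm above its origin, which is the centre of its underside (10 mm above the worktop). The tray is 250 mm square, its edge 20 mm high, with two bar grips up to 34 mm high.
- chilli_mill: Chilli mill, not wanted: Clear glass mill standing upright, 134 mm tall: glass foot 54 mm across up to 56 mm height, shoulder narrowing to 41 mm at 76 mm, then a straight 41 mm wide round copper head from 82 to 126 mm height, the place to grip it. Red flakes inside, red disc on the top of the head. About 0.2 to 0.4 kg. Loose. Its origin is the centre of its underside.
- soy_bottle: Soy sauce bottle, not wanted: Glass table bottle standing upright, 150 mm tall: body 54 mm across up to 66 mm height, shoulder narrowing to a straight round neck 29 mm wide from 88 to 130 mm height, the place to grip it, then the stopper. Dark brown inside, flat red cap as stopper. About 0.25 to 0.45 kg. Loose. Its origin is the centre of its underside.
There are look-alikes about, which are no part of the job. What is meant by the oil_bottle is not pink or purple, and is the larger of those in its own colour.

How it is judged:
By the outcome, as a careful person would: the job done as asked, in the order asked, and still so for the second after the job is handed in, with the robot touching nothing.
It also fails if it takes over 112 s, if anything falls off the work surface, if the arm or the gripper's body presses on something with over 40 N, if the wrist force passes 120 N, or if a joint passes its speed limit or range.

### The arm

A 6-joint arm with a two-finger parallel gripper is mounted at the origin on the work surface. World frame = base frame: x ahead of the robot, y to its left, z up, the work surface at z = 0. Lengths are in mm, angles in rad, forces in N, time in s.
With the tool pointing down it reaches from about 250 to 850 mm from the base axis. Payload 12.5 kg.
Tool frame: the origin (TCP) lies on the centre line of the jaws, within the pads' length; the fingertips stand 8 mm ahead of it and the grasp point (between the pads) lies 11 mm behind it; z points along the fingers, y is the line along which they close (so a half turn about z gives the same grasp; the last joint's range is limited). The gripper opens to 93 mm and grips with 3 to 60 N. Pads are 15 mm wide; open, the fingers measure 128 mm over their backs; the gripper's body (75 mm by 188 mm) begins 65 mm behind the grasp point.
Start: joints at [-1.313, 0.351, 1.652, -0, 1.139, -0.085], TCP at [184.888, -517.978, 190.733] pointing down, gripper open.
Joint ranges: [-2.75, 2.75], [-0.79, 2.1], [0.01, 2.65], [-1.57, 4.71], [0.07, 3.14], [-2.87, 2.87]. Speed limits (rad/s): [2.22, 2.22, 2.79, 3.14, 3.14, 3.14].

### API

Orientations are given as a rotation vector (axis times angle).
In Python, from station import * gives the robot as it stands. The module is installed in compiled form; this text tells all that it offers.
- The arm moves only by the tool servo_tool, never from a script. Its argument "motion" is one flat list of numbers, 5 for each row, row after row: the shift along the tool's x, y, z in mm, then the turn about the tool's z in rad, then the opening, from 0 (shut) to 1 (fully open). A call has 1 to 5 rows; each row shifts and turns the commanded pose from where the row before left it, along the tool's axes as they then stand; what a row does not reach is not made up. A row lasts 1/10 s, in which the tool goes at most 50 mm and 8.59 degrees, less where a joint would pass 70% of its speed; a pose out of reach is approached as far as the arm can. A call is refused whole if a number of a shift passes 50 or a number of a turn 0.15, either way. A call with a gripper value outside its range is refused whole. The fingers move at their own pace and stop on an object; "newtons" is the grip in N (left out, the last holds). Time passes only in rows, so rows that do not move let the fingers close. It gives the time, the measured TCP pose, the force, the opening and the grip force at its end, in the units of the state.
- read_state(): the state, without advancing time (a new reading comes with each control period).
- snapshot(name): name is "scene" or "top" or "wrist"; returns a dict with "img" (384x512x3 uint8, red, green, blue), "fx", "fy", "cx", "cy" (pixels), "R" (3x3) and "t" (3): a world point X has camera coordinates R X + t. Camera axes: x right, y down, z forward; pixel columns grow to the right and rows downward; lengths in mm; the calibration is good to about 2 mm. A picture is of the moment at which its call begins. There is no depth.
- hand_in(): hands the job in; it is judged then, once.
The state is a dict: "time_s": time; "joints": joint angles; "dq": joint speeds; "tau": joint torques, N m; "ee_pos": TCP position; "tool_rot": TCP orientation; "force": force on the tool from outside, world axes, zero at the start; "moment": the same for the moment, N m; "width": finger opening in mm; "grasp_force": force on a finger pad.
Only numpy, scipy, OpenCV 4.12 (cv2) and the standard library are available. Lean on these libraries where they do the work, as an engineer would, in place of code of your own. Each camera call takes 0.05 s, during which the arm holds its last target. There are 200 camera calls.

## Working session

There is one attempt and no reset: what is moved stays moved. The work goes in short steps, Python scripts to look and compute and a tool call to move; the robot and the scene stay as the last step left them, time stands still between calls to the robot, and variables do not carry over. Pictures are saved under pics/ and viewed, at most 14 in all, crops included, and the job is handed in when it is done.

Besides the shell and the picture viewer there is one more tool, called after ">>>" as name(argument=value, ...) on one line, values as JSON. servo_tool: Moves the arm, as the interface text tells. Its arguments: {"type":"object","properties":{"motion":{"type":"array"},"newtons":{"type":"number"}},"required":["motion"]}

```bash
mkdir -p pics; python3 - <<'E'
from station import *
import cv2
s=read_state();print(s)
for n in("top","scene"):
    d=snapshot(n);cv2.imwrite(f"pics/{n}0.png",cv2.resize(d["img"][:,:,::-1],(800,600),interpolation=cv2.INTER_CUBIC));print(n,d["fx"],d["cx"],d["cy"],d["R"],d["t"])
E
```

```text
{'time_s': 0.0, 'joints': array([-1.31262057e+00,  3.51250459e-01,  1.65239822e+00,  2.62110451e-06,
        1.13906695e+00, -8.45949279e-02]), 'dq': array([-0.00041493,  0.00058709,  0.00073909,  0.00032803, -0.00146133,
        0.00011027]), 'tau': array([-8.91870022e-04, -4.97320211e+01, -2.85255378e+01,  6.98699802e-02,
        2.56109715e-02, -7.85730435e-05]), 'ee_pos': array([ 184.79022998, -517.65046476,  190.20348047]), 'tool_rot': array([-3.09446431e+00, -5.35598423e-01,  1.49124951e-04]), 'force': array([ 1.34967752,  0.69523736, -0.26162184]), 'moment': array([-0.0153746 ,  0.05127242, -0.01884857]), 'grasp_force': 0.0, 'width': 93.02577961234942}
top 449.5675423440791 260.34951005408567 189.75568644803363 [[-0.01360076 -0.99989148  0.00566122]
 [-0.99616728  0.01306042 -0.08648803]
 [ 0.08640471 -0.00681582 -0.9962368 ]] [   8.9609404   483.81890595 1061.47240581]
scene 363.1266441522717 254.17688623377927 188.84897812532887 [[ 0.88848828  0.45866682  0.01460578]
 [ 0.3762121  -0.70980054 -0.595523  ]
 [-0.26277945  0.53461008 -0.80320547]] [-451.75241948 -147.45972665 1022.33247574]
```

View pics/top0.png

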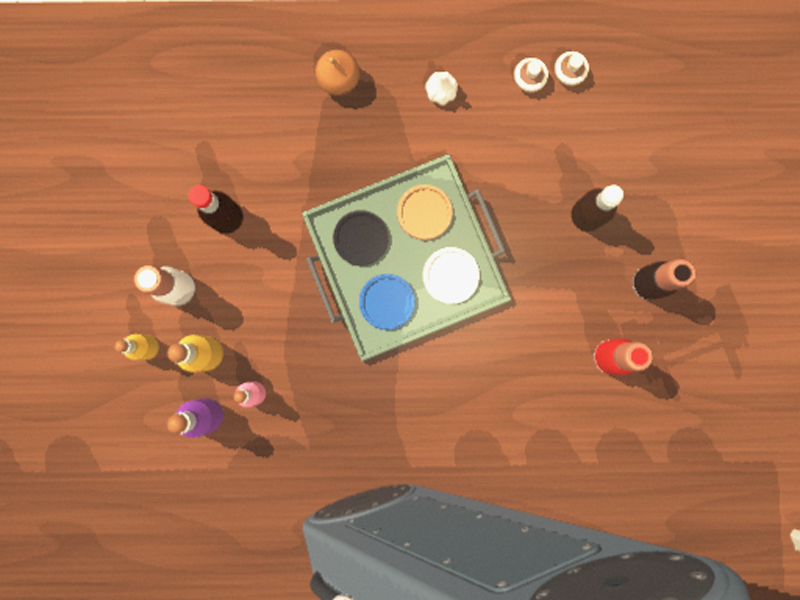

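View pics/scene0.png

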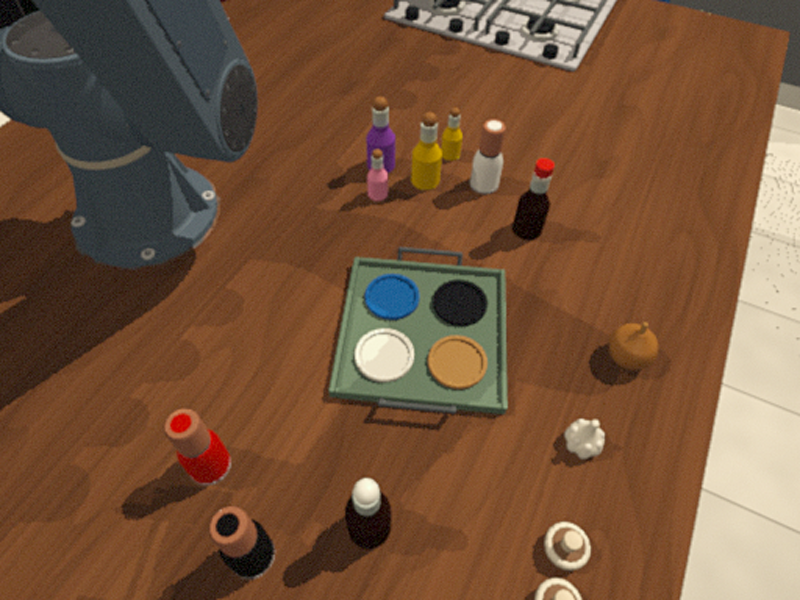

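```bash
cat > h.py <<'E'
from station import *
import numpy as np, cv2
from scipy.spatial.transform import Rotation as Ro
def ray(d,u,v):
    c=np.array([(u-d["cx"])/d["fx"],(v-d["cy"])/d["fy"],1.]);R=np.array(d["R"]);return -R.T@np.array(d["t"]),R.T@c
def atz(d,u,v,z):
    o,r=ray(d,u,v);return o+r*(z-o[2])/r[2]
E
python3 - <<'E'
from h import *
k=.64
t=snapshot("top");s=snapshot("scene")
P={"salt":(148,279,134,494,127),"pepper":(682,273,134,234,522),"oil":(178,353,141,429,119),"vin":(612,196,141,367,493),"chilli":(641,355,134,181,423),"soy":(200,196,147,544,166),"smally":(122,346,100,455,113),
"purple":(176,424,141,380,104),"pink":(241,397,90,377,154),
"wood":(425,212,18,458,361),"slate":(362,238,18,460,302),"white":(452,275,18,385,355),"blue":(388,302,18,392,296)}
for n,(a,b,z,c,e) in P.items():
    print(n,atz(t,a*k,b*k,z)[:2].round(),atz(s,c*k,e*k,z)[:2].round())
q=read_state();print(Ro.from_rotvec(q["tool_rot"]).as_matrix().round(3))
E
```

```text
salt [503. 360.] [509. 355.]
pepper [ 502. -379.] [ 512. -375.]
oil [401. 315.] [406. 313.]
vin [ 610. -284.] [ 620. -289.]
chilli [ 389. -317.] [ 394. -316.]
soy [615. 286.] [620. 284.]
smally [412. 407.] [419. 404.]
purple [305. 316.] [312. 311.]
pink [337. 241.] [341. 245.]
wood [616. -28.] [623. -28.]
slate [576.  71.] [583.  71.]
white [517. -68.] [524. -69.]
blue [476.  32.] [483.  31.]
[[ 0.942  0.336 -0.   ]
 [ 0.336 -0.942  0.001]
 [ 0.    -0.001 -1.   ]]
```

>>> servo_tool(motion=[0, 0, -10, 0.114, 1, 0, 0, -10, 0.114, 1, 0, 0, -10, 0.115, 1], newtons=20)

```text
time_s: 0.5
ee_pos: [184.8, -517.8, 220.9]
tool_rot: [-3.141, 0.008, 0.0]
force: [0.2, -0.0, -0.2]
width: 93.0
grasp_force: 0.0
```

>>> servo_tool(motion=[14, -38, -2, 0, 1, 14, -38, -2, 0, 1, 14, -38, -2, 0, 1, 14, -38, -2, 0, 1, 14, -38, -2, 0, 1])

```text
time_s: 1.0
ee_pos: [255.1, -326.4, 230.7]
tool_rot: [-3.142, 0.001, -0.0]
force: [0.8, -0.7, 0.5]
width: 92.8
grasp_force: 0.0
```

>>> servo_tool(motion=[14, -38, -2, 0, 1, 14, -38, -2, 0, 1, 14, -38, -2, 0, 1, 14, -38, -2, 0, 1, 14, -38, -2, 0, 1])

```text
time_s: 1.5
ee_pos: [325.1, -136.4, 240.9]
tool_rot: [3.141, -0.001, 0.001]
force: [-0.2, -0.5, 0.6]
width: 93.1
grasp_force: 0.0
```

>>> servo_tool(motion=[14, -38, -2, 0, 1, 14, -38, -2, 0, 1, 14, -38, -2, 0, 1, 14, -38, -2, 0, 1, 14, -38, -2, 0, 1])

```text
time_s: 2.0
ee_pos: [395.2, 53.8, 250.9]
tool_rot: [3.142, 0.0, 0.001]
force: [1.1, -0.1, 0.6]
width: 93.3
grasp_force: 0.0
```

>>> servo_tool(motion=[14, -38, -2, 0, 1, 14, -38, -2, 0, 1, 14, -38, -2, 0, 1, 14, -38, 0, 0, 1, 0, 0, 0, 0, 1])

```text
time_s: 2.5
ee_pos: [451.7, 207.2, 256.2]
tool_rot: [-3.141, -0.004, 0.001]
force: [0.4, -0.8, -0.4]
width: 92.7
grasp_force: 0.0
```

>>> servo_tool(motion=[13, -38, -3, 0, 1, 13, -38, -3, 0, 1, 13, -38, -3, 0, 1, 13, -37, 0, 0, 1, 0, 0, 0, 0, 1])

```text
time_s: 3.0
ee_pos: [503.4, 357.5, 264.7]
tool_rot: [3.142, 0.003, -0.001]
force: [-0.2, -1.0, 0.7]
width: 92.9
grasp_force: 0.0
```

```bash
python3 - <<'E'
from h import *
print(read_state()["ee_pos"]);d=snapshot("wrist")
print(d["fx"],d["cx"],d["cy"],np.round(d["R"],3),np.round(d["t"],1), (-np.array(d["R"]).T@d["t"]).round(1))
cv2.imwrite("pics/w1.png",cv2.resize(d["img"][:,:,::-1],(800,600),interpolation=cv2.INTER_CUBIC))
E
```

```text
[503.42963629 357.47380068 264.68918275]
310.78505559097135 254.35358817617237 192.59742352865845 [[ 0.002 -1.     0.   ]
 [-0.96  -0.001  0.282]
 [-0.282 -0.001 -0.96 ]] [357.3 430.8 603.7] [582.9 358.4 457.9]
```

View pics/w1.png

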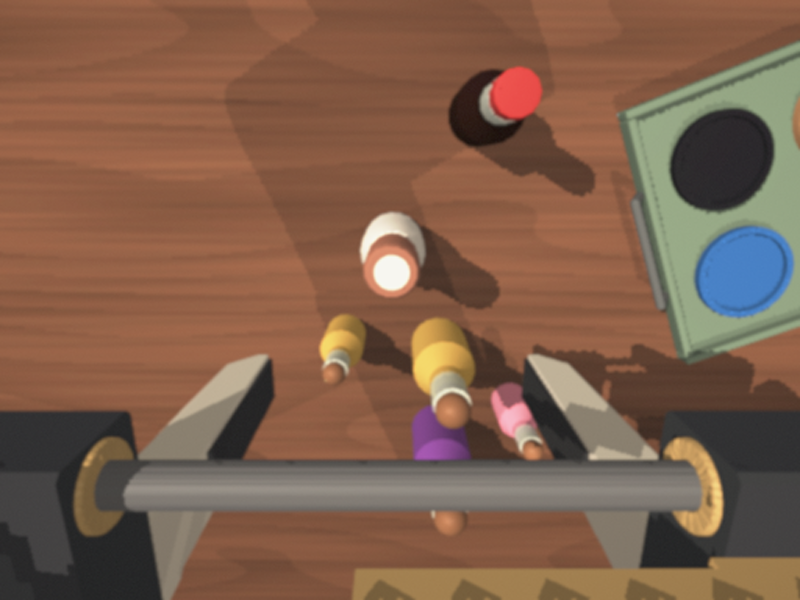

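```bash
python3 - <<'E'
from h import *
d=snapshot("wrist");k=.64
for n,u,v,z in(("salt",391,272,134),("oil",454,410,141),("soy",515,93,147),("slate",722,160,18),("blue",743,271,18)):print(n,atz(d,u*k,v*k,z)[:2].round(1))
E
```

```text
salt [507.9 360.6]
oil [406.6 314.9]
soy [619.7 286.6]
slate [581.3  73.5]
blue [482.4  35.3]
```

>>> servo_tool(motion=[4, -2, 36, 0, 1, 0, 0, 36, 0, 1, 0, 0, 36, 0, 1, 0, 0, 36, 0, 1, 0, 0, 25, 0, 1])

```text
time_s: 3.6
ee_pos: [506.2, 354.8, 94.9]
tool_rot: [3.14, -0.002, -0.003]
force: [0.3, -0.0, 0.4]
width: 92.5
grasp_force: 0.0
```

>>> servo_tool(motion=[0, 0, 0, 0, 0.6, 0, 0, 0, 0, 0.35, 0, 0, 0, 0, 0.35, 0, 0, 0, 0, 0.35, 0, 0, 0, 0, 0.35])

```text
time_s: 4.1
ee_pos: [507.5, 357.2, 97.9]
tool_rot: [-3.141, 0.0, -0.002]
force: [-0.1, -0.1, 0.4]
width: 57.3
grasp_force: 0.0
```

>>> servo_tool(motion=[0, 0, 0, 0, 0.35, 0, 0, 0, 0, 0.35, 0, 0, 0, 0, 0.35, 0, 0, 0, 0, 0.3, 0, 0, 0, 0, 0.3])

```text
time_s: 4.6
ee_pos: [507.2, 357.2, 97.0]
tool_rot: [-3.141, 0.0, -0.001]
force: [0.5, 1.6, 3.0]
width: 39.5
grasp_force: 20.0
```

>>> servo_tool(motion=[0, 0, -10, 0, 0.3, 0, 0, -15, 0, 0.3, 0, 0, -20, 0, 0.3, 0, 0, -15, 0, 0.3, 0, 0, 0, 0, 0.3], newtons=25)

```text
time_s: 5.1
ee_pos: [508.1, 357.5, 159.5]
tool_rot: [-3.14, 0.0, -0.005]
force: [0.4, -0.1, -3.3]
width: 39.7
grasp_force: 25.0
```

>>> servo_tool(motion=[4, 14, 0, 0, 0.3, 9, 30, 0, 0, 0.3, 9, 30, 0, 0, 0.3, 9, 30, 0, 0, 0.3, 9, 30, 0, 0, 0.3])

```text
time_s: 5.6
ee_pos: [546.7, 220.7, 155.7]
tool_rot: [3.141, -0.0, -0.003]
force: [0.4, -0.0, -3.4]
width: 39.2
grasp_force: 25.0
```

>>> servo_tool(motion=[9, 30, 0, 0, 0.3, 9, 30, 0, 0, 0.3, 9, 30, 0, 0, 0.3, 9, 30, 0, 0, 0.3, 9, 30, 0, 0, 0.3])

```text
time_s: 6.1
ee_pos: [591.5, 70.8, 155.7]
tool_rot: [3.141, -0.001, -0.003]
force: [0.5, -0.0, -2.7]
width: 39.1
grasp_force: 25.0
```

>>> servo_tool(motion=[9, 30, 0, 0, 0.3, 9, 30, 0, 0, 0.3, 7, 26, 0, 0, 0.3, 4, 14, 0, 0, 0.3, 0, 0, 0, 0, 0.3])

```text
time_s: 6.6
ee_pos: [620.7, -28.9, 155.9]
tool_rot: [3.142, -0.004, -0.002]
force: [0.2, -0.8, -3.1]
width: 39.2
grasp_force: 25.0
```

```bash
python3 - <<'E'
from h import *
q=read_state();print(q["ee_pos"],q["width"],q["grasp_force"]);d=snapshot("wrist")
cv2.imwrite("pics/w2.png",cv2.resize(d["img"][:,:,::-1],(800,600),interpolation=cv2.INTER_CUBIC))
R=np.array(d["R"]);t=np.array(d["t"])
for X in((621,-27,18),(621,-27,28),(581,72,18),(522,-67,18)):
    c=R@np.array(X)+t;print(X,(c[0]/c[2]*d["fx"]+d["cx"])/.64,(c[1]/c[2]*d["fy"]+d["cy"])/.64)
E
```

```text
[620.71781461 -28.88848865 155.92014695] 39.23004910230141 24.963607960380614
(621, -27, 18) 395.630014969854 276.178752363271
(621, -27, 28) 395.5851422031475 279.60422502995664
(581, 72, 18) 258.98400082184645 330.4091395753641
(522, -67, 18) 448.9281618430757 403.29000937243165
```

View pics/w2.png

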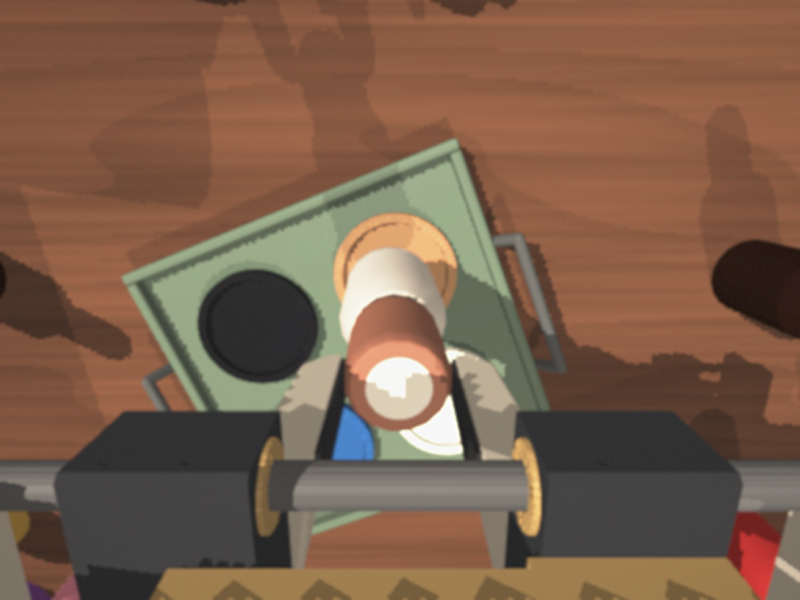

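>>> servo_tool(motion=[2, -1, 15, 0, 0.3, 0, 0, 15, 0, 0.3, 0, 0, 8, 0, 0.3, 0, 0, 3, 0, 0.3, 0, 0, 1, 0, 0.3])

```text
time_s: 7.15
ee_pos: [622.8, -25.7, 114.2]
tool_rot: [-3.142, -0.0, 0.001]
force: [-0.2, -0.6, -2.8]
width: 39.2
grasp_force: 25.0
```

>>> servo_tool(motion=[0, 0, 1, 0, 0.3, 0, 0, 1, 0, 0.3, 0, 0, 0, 0, 0.3, 0, 0, 0, 0, 0.3])

```text
time_s: 7.55
ee_pos: [623.1, -26.1, 113.0]
tool_rot: [3.142, -0.0, 0.001]
force: [-0.1, -0.1, -3.2]
width: 39.0
grasp_force: 25.0
```

>>> servo_tool(motion=[0, 0, 1, 0, 0.3, 0, 0, 0, 0, 0.3, 0, 0, 0, 0, 0.3])

```text
time_s: 7.85
ee_pos: [623.0, -26.1, 111.7]
tool_rot: [-3.142, 0.0, 0.0]
force: [1.0, 1.0, -3.2]
width: 39.4
grasp_force: 25.0
```

>>> servo_tool(motion=[0, 0, 1, 0, 0.3, 0, 0, 0, 0, 0.3, 0, 0, 0, 0, 0.3])

```text
time_s: 8.15
ee_pos: [623.2, -26.0, 111.1]
tool_rot: [3.142, -0.0, 0.001]
force: [-0.1, -0.0, 0.6]
width: 39.0
grasp_force: 25.0
```

>>> servo_tool(motion=[0, 0, 0, 0, 0.5, 0, 0, 0, 0, 0.6, 0, 0, 0, 0, 0.8, 0, 0, 0, 0, 0.9, 0, 0, 0, 0, 0.9])

```text
time_s: 8.65
ee_pos: [623.0, -26.1, 110.7]
tool_rot: [3.142, -0.0, 0.0]
force: [0.5, 0.8, -0.0]
width: 73.7
grasp_force: 0.0
```

>>> servo_tool(motion=[0, 0, -10, 0, 0.9, 0, 0, -30, 0, 0.9, 0, 0, -35, 0, 0.9, 0, 0, -35, 0, 0.9, 0, 0, -35, 0, 0.9])

```text
time_s: 9.15
ee_pos: [622.8, -26.1, 258.1]
tool_rot: [3.141, -0.0, 0.001]
force: [0.2, -0.0, -0.8]
width: 83.7
grasp_force: 0.0
```

>>> servo_tool(motion=[-12, 35, 0, 0, 1, -12, 35, 0, 0, 1, -12, 35, 0, 0, 1, -12, 35, 0, 0, 1, 0, 0, 0, 0, 1])

```text
time_s: 9.65
ee_pos: [573.8, -169.4, 256.6]
tool_rot: [3.141, -0.006, 0.001]
force: [-0.0, -0.0, 0.6]
width: 92.9
grasp_force: 0.0
```

```bash
python3 - <<'E'
from h import *
q=read_state();print(q["ee_pos"],q["width"],q["grasp_force"]);d=snapshot("wrist")
cv2.imwrite("pics/w3.png",cv2.resize(d["img"][:,:,::-1],(800,600),interpolation=cv2.INTER_CUBIC))
np.savez("w3.npz",**d)
E
```

```text
[ 573.8174528  -169.41640044  256.62494357] 92.88118351819715 0.0
```

View pics/w3.png

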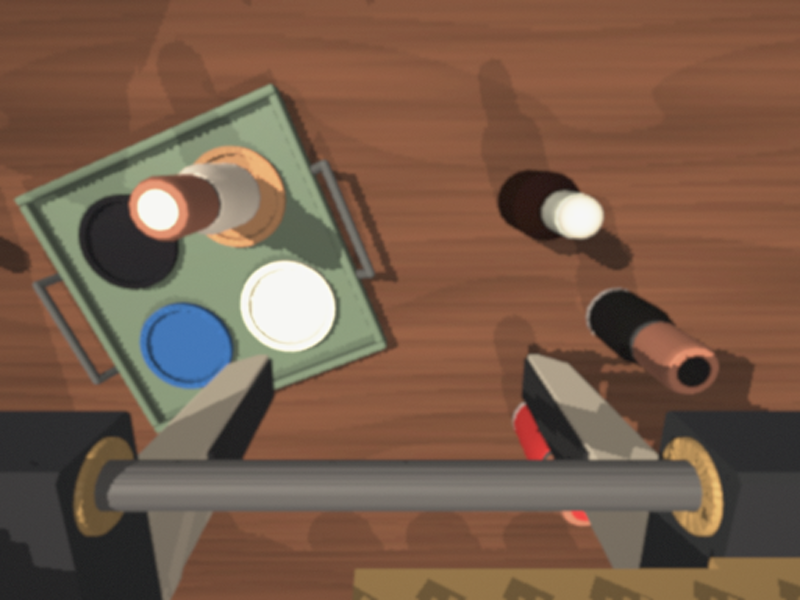

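```bash
python3 - <<'E'
from h import *
d=np.load("w3.npz");k=.64
for n,u,v,z in(("pepper",694,370,134),("vin",578,216,141),("white",289,306,18),("slate",130,242,18),("blue",188,345,18),("salt",159,210,148)):print(n,atz(d,u*k,v*k,z)[:2].round(1))
E
```

```text
pepper [ 508.8 -378.5]
vin [ 618.1 -283. ]
white [522.4 -68.1]
slate [582.9  70. ]
blue [484.1  30.5]
salt [623.6 -22.8]
```

>>> servo_tool(motion=[-11, 34, 0, 0, 1, -11, 35, 0, 0, 1, -11, 35, 0, 0, 1, -11, 35, 0, 0, 1, -11, 35, 0, 0, 1])

```text
time_s: 10.2
ee_pos: [520.2, -340.3, 256.3]
tool_rot: [3.141, 0.002, 0.001]
force: [0.1, 0.8, -0.3]
width: 93.2
grasp_force: 0.0
```

>>> servo_tool(motion=[-11, 35, 0, 0, 1, 0, 0, 30, 0, 1, 0, 0, 34, 0, 1, 0, 0, 35, 0, 1, 0, 0, 35, 0, 1])

```text
time_s: 10.7
ee_pos: [509.8, -374.1, 121.0]
tool_rot: [3.141, 0.001, 0.001]
force: [0.8, -0.2, -0.8]
width: 93.1
grasp_force: 0.0
```

>>> servo_tool(motion=[0, 0, 25, 0, 1, 0, 0, 0, 0, 0.6, 0, 0, 0, 0, 0.35, 0, 0, 0, 0, 0.35, 0, 0, 0, 0, 0.35], newtons=20)

```text
time_s: 11.2
ee_pos: [509.7, -375.4, 98.5]
tool_rot: [3.14, 0.0, 0.003]
force: [0.5, -0.2, -0.5]
width: 65.8
grasp_force: 0.0
```

>>> servo_tool(motion=[0, 0, 0, 0, 0.35, 0, 0, 0, 0, 0.35, 0, 0, 0, 0, 0.35, 0, 0, 0, 0, 0.3, 0, 0, 0, 0, 0.3])

```text
time_s: 11.7
ee_pos: [509.1, -375.3, 97.0]
tool_rot: [3.141, -0.0, 0.001]
force: [-0.7, -0.6, 1.8]
width: 39.3
grasp_force: 20.0
```

>>> servo_tool(motion=[0, 0, -10, 0, 0.3, 0, 0, -15, 0, 0.3, 0, 0, -20, 0, 0.3, 0, 0, -15, 0, 0.3, 0, 0, 0, 0, 0.3], newtons=25)

```text
time_s: 12.2
ee_pos: [509.9, -375.8, 159.6]
tool_rot: [3.139, -0.0, 0.005]
force: [-0.6, -1.1, -3.1]
width: 38.9
grasp_force: 25.0
```

>>> servo_tool(motion=[1, -15, 0, 0, 0.3, 1, -30, 0, 0, 0.3, 1, -35, 0, 0, 0.3, 1, -35, 0, 0, 0.3, 1, -35, 0, 0, 0.3])

```text
time_s: 12.7
ee_pos: [513.1, -222.5, 155.7]
tool_rot: [-3.14, 0.0, 0.003]
force: [0.8, 0.6, -2.9]
width: 39.3
grasp_force: 25.0
```

>>> servo_tool(motion=[1, -35, 0, 0, 0.3, 1, -35, 0, 0, 0.3, 1, -35, 0, 0, 0.3, 1, -40, 0, 0, 0.3, 1, -40, 0, 0, 0.3])

```text
time_s: 13.2
ee_pos: [517.8, -37.7, 155.9]
tool_rot: [-3.141, 0.0, 0.003]
force: [0.4, -0.2, -3.1]
width: 39.0
grasp_force: 25.0
```

>>> servo_tool(motion=[14, -28, 0, 0, 0.3, 16, -28, 0, 0, 0.3, 16, -28, 0, 0, 0.3, 11, -18, 0, 0, 0.3, 6, -10, 0, 0, 0.3])

```text
time_s: 13.7
ee_pos: [581.5, 74.0, 155.7]
tool_rot: [-3.141, -0.002, 0.003]
force: [-0.1, -0.0, -2.2]
width: 39.5
grasp_force: 25.0
```

>>> servo_tool(motion=[0, 0, 0, 0, 0.3, 0, 0, 0, 0, 0.3])

```text
time_s: 13.9
ee_pos: [581.2, 71.6, 156.3]
tool_rot: [3.141, -0.0, -0.002]
force: [0.5, -0.1, -3.0]
width: 38.8
grasp_force: 25.0
```

```bash
python3 - <<'E'
from h import *
q=read_state();print(q["ee_pos"],q["width"],q["grasp_force"]);d=snapshot("wrist")
cv2.imwrite("pics/w4.png",cv2.resize(d["img"][:,:,::-1],(800,600),interpolation=cv2.INTER_CUBIC))
R=np.array(d["R"]);t=np.array(d["t"])
for X in((582,72,18),):
    c=R@np.array(X)+t;print(X,(c[0]/c[2]*d["fx"]+d["cx"])/.64,(c[1]/c[2]*d["fy"]+d["cy"])/.64)
E
```

```text
[581.2051646   71.55448985 156.25071635] 38.778757020430696 24.968833984457888
(582, 72, 18) 397.6623812487553 275.3410520714185
```

View pics/w4.png

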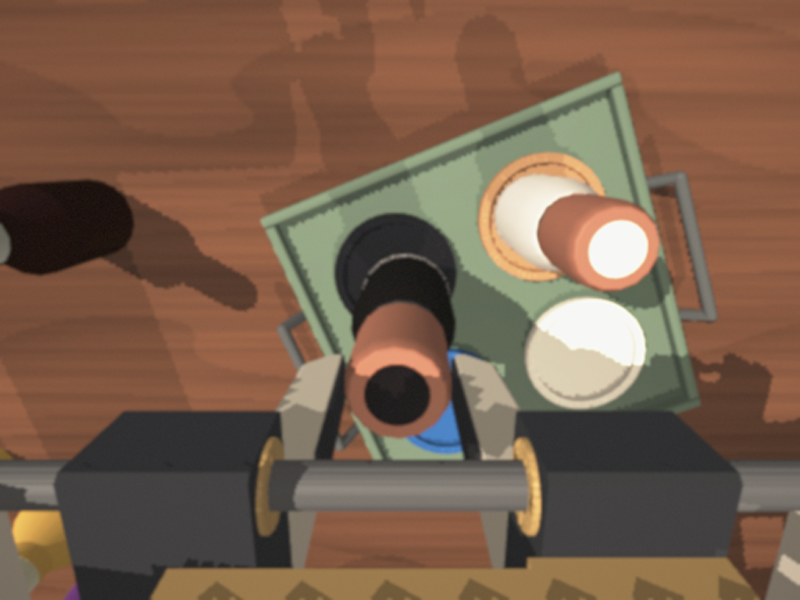

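>>> servo_tool(motion=[2, -1, 15, 0, 0.3, 0, 0, 15, 0, 0.3, 0, 0, 8, 0, 0.3, 0, 0, 3, 0, 0.3, 0, 0, 2, 0, 0.3])

```text
time_s: 14.45
ee_pos: [584.0, 72.7, 113.5]
tool_rot: [-3.142, 0.001, 0.0]
force: [-1.4, -0.4, -2.3]
width: 39.2
grasp_force: 25.0
```

>>> servo_tool(motion=[0, 0, 1, 0, 0.3, 0, 0, 0, 0, 0.3, 0, 0, 0, 0, 0.3])

```text
time_s: 14.75
ee_pos: [584.2, 73.0, 113.1]
tool_rot: [-3.142, 0.0, -0.001]
force: [-0.0, 0.9, -1.6]
width: 39.0
grasp_force: 25.0
```

>>> servo_tool(motion=[0, 0, 1, 0, 0.3, 0, 0, 0, 0, 0.3, 0, 0, 0, 0, 0.3])

```text
time_s: 15.05
ee_pos: [584.0, 72.9, 111.7]
tool_rot: [3.142, -0.0, -0.0]
force: [0.4, -0.3, -3.0]
width: 39.0
grasp_force: 25.0
```

>>> servo_tool(motion=[0, 0, 1, 0, 0.3, 0, 0, 0, 0, 0.3, 0, 0, 0, 0, 0.3])

```text
time_s: 15.35
ee_pos: [584.3, 72.9, 111.0]
tool_rot: [3.142, -0.0, 0.001]
force: [0.8, -0.2, 1.3]
width: 39.1
grasp_force: 25.0
```

>>> servo_tool(motion=[0, 0, 0, 0, 0.5, 0, 0, 0, 0, 0.6, 0, 0, 0, 0, 0.8, 0, 0, 0, 0, 0.8, 0, 0, 0, 0, 0.8])

```text
time_s: 15.85
ee_pos: [584.0, 73.0, 110.7]
tool_rot: [-3.142, 0.0, 0.0]
force: [0.1, -0.6, 0.3]
width: 72.7
grasp_force: 0.0
```

>>> servo_tool(motion=[0, 0, -10, 0, 0.8, 0, 0, -30, 0, 0.8, 0, 0, -35, 0, 0.8, 0, 0, -35, 0, 0.8, 0, 0, -35, 0, 0.8])

```text
time_s: 16.35
ee_pos: [583.8, 73.0, 258.1]
tool_rot: [-3.142, 0.0, -0.001]
force: [0.9, 0.4, 0.5]
width: 74.3
grasp_force: 0.0
```

>>> servo_tool(motion=[-22, -30, 0, 0, 0.8, -22, -30, 0, 0, 0.8, -22, -30, 0, 0, 0.8, -22, -30, 0, 0, 0.8, -22, -30, 0, 0, 0.8])

```text
time_s: 16.85
ee_pos: [473.0, 224.0, 256.6]
tool_rot: [-3.141, 0.001, -0.001]
force: [-0.1, 0.7, 0.4]
width: 74.3
grasp_force: 0.0
```

>>> servo_tool(motion=[-22, -30, 0, 0, 0.8, -22, -30, 0, 0, 0.8, -24, -31, 0, 0, 0.8, 0, 0, 0, 0, 0.8, 0, 0, 0, 0, 0.8])

```text
time_s: 17.35
ee_pos: [405.8, 314.3, 256.4]
tool_rot: [-3.141, -0.002, -0.001]
force: [-0.4, 0.1, -0.0]
width: 74.8
grasp_force: 0.0
```

```bash
python3 - <<'E'
from h import *
q=read_state();print(q["ee_pos"],q["width"],q["grasp_force"]);d=snapshot("wrist")
cv2.imwrite("pics/w5.png",cv2.resize(d["img"][:,:,::-1],(800,600),interpolation=cv2.INTER_CUBIC))
np.savez("w5.npz",**d)
E
```

```text
[405.82554696 314.31175994 256.38125697] 74.76348790664315 0.0
```

View pics/w5.png

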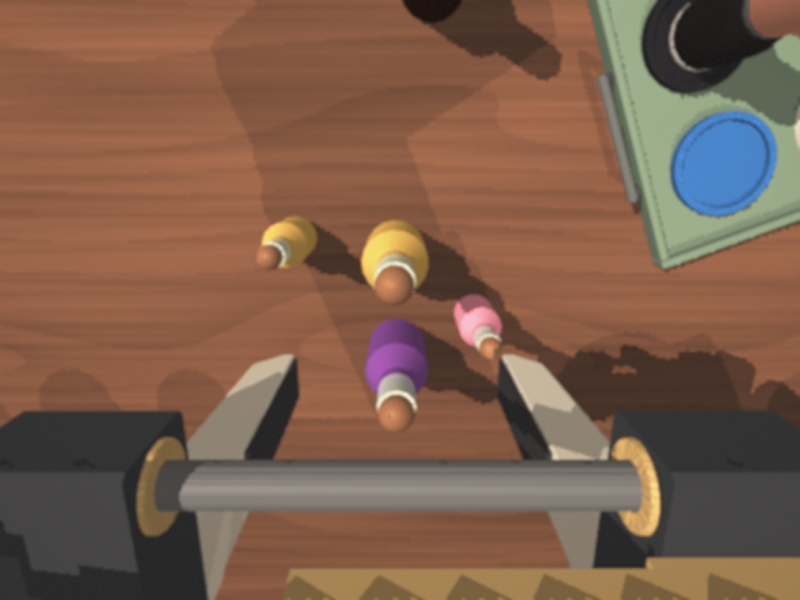

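```bash
python3 - <<'E'
from h import *
d=np.load("w5.npz");k=.64
for n,u,v,z in(("oil",394,284,141),("smally",268,256,100),("purple",396,412,141),("blue",724,163,18)):print(n,atz(d,u*k,v*k,z)[:2].round(1))
E
```

```text
oil [406.5 317.3]
smally [417.  409.6]
purple [312.8 315.9]
blue [482.2  35.8]
```

>>> servo_tool(motion=[1, -2, 20, 0, 0.8, 0, 0, 34, 0, 0.8, 0, 0, 34, 0, 0.8, 0, 0, 34, 0, 0.8, 0, 0, 34, 0, 0.8], newtons=20)

```text
time_s: 17.9
ee_pos: [408.0, 315.0, 98.8]
tool_rot: [-3.141, 0.003, -0.001]
force: [0.8, -0.2, 0.4]
width: 74.3
grasp_force: 0.0
```

>>> servo_tool(motion=[0, 0, 0, 0, 0.8, 0, 0, 0, 0, 0.5, 0, 0, 0, 0, 0.3, 0, 0, 0, 0, 0.25, 0, 0, 0, 0, 0.25])

```text
time_s: 18.4
ee_pos: [407.6, 316.3, 100.9]
tool_rot: [-3.141, 0.0, -0.003]
force: [-0.0, -0.5, -0.6]
width: 46.8
grasp_force: 0.0
```

>>> servo_tool(motion=[0, 0, 0, 0, 0.25, 0, 0, 0, 0, 0.2, 0, 0, 0, 0, 0.2, 0, 0, 0, 0, 0.2, 0, 0, 0, 0, 0.2])

```text
time_s: 18.9
ee_pos: [407.2, 316.2, 99.9]
tool_rot: [-3.141, 0.0, -0.001]
force: [-0.3, 1.3, 2.3]
width: 27.5
grasp_force: 20.0
```

>>> servo_tool(motion=[0, 0, -10, 0, 0.2, 0, 0, -15, 0, 0.2, 0, 0, -20, 0, 0.2, 0, 0, -15, 0, 0.2, 0, 0, 0, 0, 0.2], newtons=25)

```text
time_s: 19.4
ee_pos: [407.7, 316.3, 161.5]
tool_rot: [-3.14, 0.0, -0.003]
force: [0.3, 1.1, -3.7]
width: 26.8
grasp_force: 25.0
```

>>> servo_tool(motion=[4, 14, 0, 0, 0.2, 9, 30, 0, 0, 0.2, 9, 30, 0, 0, 0.2, 9, 30, 0, 0, 0.2, 9, 30, 0, 0, 0.2])

```text
time_s: 19.9
ee_pos: [446.5, 179.8, 158.7]
tool_rot: [3.141, -0.0, -0.003]
force: [0.3, 0.2, -4.6]
width: 26.4
grasp_force: 25.0
```

>>> servo_tool(motion=[9, 30, 0, 0, 0.2, 9, 30, 0, 0, 0.2, 9, 30, 0, 0, 0.2, 9, 30, 0, 0, 0.2, 9, 30, 0, 0, 0.2])

```text
time_s: 20.4
ee_pos: [491.2, 29.9, 158.6]
tool_rot: [3.141, -0.001, -0.003]
force: [-0.3, -0.3, -3.7]
width: 26.8
grasp_force: 25.0
```

>>> servo_tool(motion=[9, 30, 0, 0, 0.2, 9, 30, 0, 0, 0.2, 7, 20, 0, 0, 0.2, 6, 19, 0, 0, 0.2, 0, 0, 0, 0, 0.2])

```text
time_s: 20.9
ee_pos: [522.5, -69.5, 158.5]
tool_rot: [3.141, -0.004, -0.003]
force: [0.7, 0.5, -4.6]
width: 27.1
grasp_force: 25.0
```

>>> servo_tool(motion=[0, 0, 0, 0, 0.2, 0, 0, 0, 0, 0.2])

```text
time_s: 21.1
ee_pos: [522.2, -66.6, 159.2]
tool_rot: [-3.141, -0.0, 0.002]
force: [-0.4, 0.2, -4.8]
width: 27.3
grasp_force: 25.0
```

```bash
python3 - <<'E'
from h import *
q=read_state();print(q["ee_pos"],q["width"],q["grasp_force"]);d=snapshot("wrist")
cv2.imwrite("pics/w6.png",cv2.resize(d["img"][:,:,::-1],(800,600),interpolation=cv2.INTER_CUBIC))
R=np.array(d["R"]);t=np.array(d["t"])
for X in((523.5,-66.5,18),):
    c=R@np.array(X)+t;print(X,(c[0]/c[2]*d["fx"]+d["cx"])/.64,(c[1]/c[2]*d["fy"]+d["cy"])/.64)
E
```

```text
[522.20971619 -66.6285721  159.15840372] 27.27270126077784 24.99508578213863
(523.5, -66.5, 18) 398.23603399124164 273.68018800860955
```

View pics/w6.png

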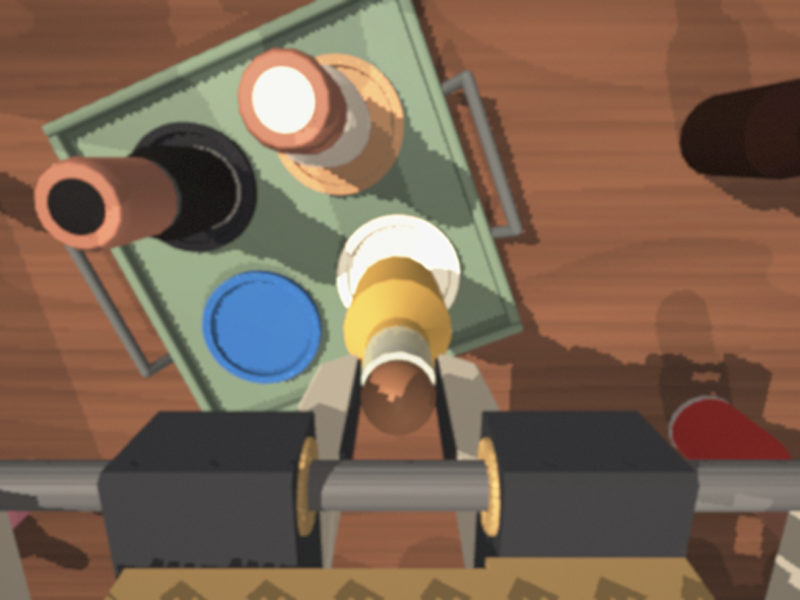

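>>> servo_tool(motion=[2, 0, 15, 0, 0.2, 0, 0, 15, 0, 0.2, 0, 0, 8, 0, 0.2, 0, 0, 3, 0, 0.2, 0, 0, 2, 0, 0.2])

```text
time_s: 21.65
ee_pos: [525.0, -66.9, 116.8]
tool_rot: [3.142, 0.0, 0.0]
force: [0.7, -0.3, -4.4]
width: 26.7
grasp_force: 25.0
```

>>> servo_tool(motion=[0, 0, 1, 0, 0.2, 0, 0, 1, 0, 0.2, 0, 0, 0, 0, 0.2, 0, 0, 0, 0, 0.2])

```text
time_s: 22.05
ee_pos: [525.1, -67.1, 115.0]
tool_rot: [3.142, -0.0, 0.0]
force: [0.2, -0.9, -3.6]
width: 27.0
grasp_force: 25.0
```

>>> servo_tool(motion=[0, 0, 1, 0, 0.2, 0, 0, 0, 0, 0.2, 0, 0, 0, 0, 0.2])

```text
time_s: 22.35
ee_pos: [525.3, -67.1, 114.0]
tool_rot: [3.141, -0.0, 0.001]
force: [0.9, -0.3, -0.5]
width: 26.8
grasp_force: 25.0
```

>>> servo_tool(motion=[0, 0, 0, 0, 0.35, 0, 0, 0, 0, 0.5, 0, 0, 0, 0, 0.7, 0, 0, 0, 0, 0.8, 0, 0, 0, 0, 0.8])

```text
time_s: 22.85
ee_pos: [525.0, -67.1, 113.7]
tool_rot: [-3.142, 0.0, -0.0]
force: [-0.2, 0.1, -0.5]
width: 59.9
grasp_force: 0.0
```

>>> servo_tool(motion=[0, 0, -10, 0, 0.8, 0, 0, -30, 0, 0.8, 0, 0, -35, 0, 0.8, 0, 0, -35, 0, 0.8, 0, 0, -35, 0, 0.8])

```text
time_s: 23.35
ee_pos: [524.8, -67.0, 261.0]
tool_rot: [3.141, -0.0, 0.001]
force: [0.3, -0.5, -0.0]
width: 74.6
grasp_force: 0.0
```

>>> servo_tool(motion=[13, 31, 0, 0, 0.8, 13, 31, 0, 0, 0.8, 13, 31, 0, 0, 0.8, 13, 31, 0, 0, 0.8, 13, 31, 0, 0, 0.8])

```text
time_s: 23.85
ee_pos: [590.3, -223.3, 259.6]
tool_rot: [3.141, -0.0, 0.001]
force: [0.2, 0.2, -0.8]
width: 74.4
grasp_force: 0.0
```

>>> servo_tool(motion=[13, 31, 0, 0, 0.8, 14, 31, 0, 0, 0.8, 0, 0, 0, 0, 0.8, 0, 0, 0, 0, 0.8])

```text
time_s: 24.25
ee_pos: [616.8, -284.3, 258.8]
tool_rot: [-3.141, 0.002, 0.0]
force: [-0.1, 0.3, -0.5]
width: 74.7
grasp_force: 0.0
```

```bash
python3 - <<'E'
from h import *
q=read_state();print(q["ee_pos"],q["width"],q["grasp_force"]);d=snapshot("wrist")
cv2.imwrite("pics/w7.png",cv2.resize(d["img"][:,:,::-1],(800,600),interpolation=cv2.INTER_CUBIC))
np.savez("w7.npz",**d)
E
```

```text
[ 616.76590841 -284.28507125  258.8407459 ] 74.6642346630105 0.0
```

View pics/w7.png

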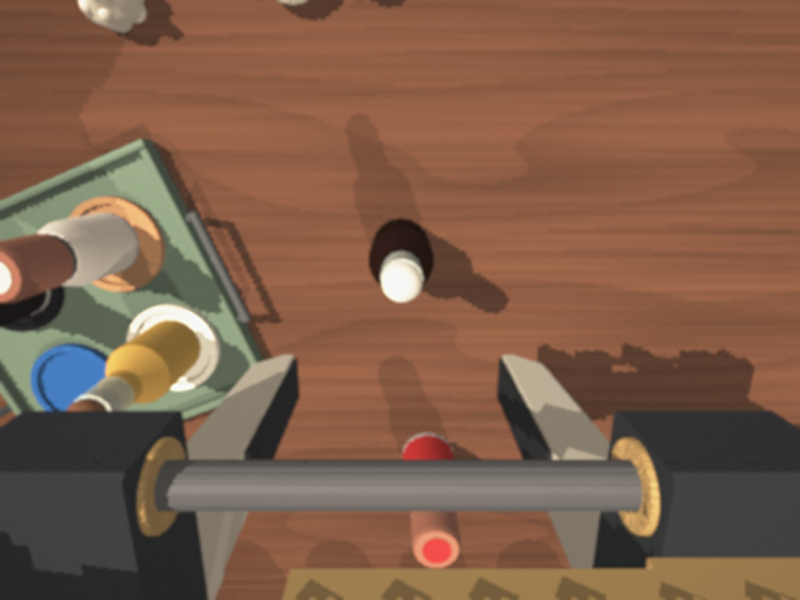

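```bash
python3 - <<'E'
from h import *
d=np.load("w7.npz");print(atz(d,402*.64,277*.64,141))
E
```

```text
[ 621.39335012 -286.60632025  141.        ]
```

>>> servo_tool(motion=[3, 2, 22, 0, 0.8, 0, 0, 34, 0, 0.8, 0, 0, 34, 0, 0.8, 0, 0, 34, 0, 0.8, 0, 0, 34, 0, 0.8], newtons=20)

```text
time_s: 24.8
ee_pos: [619.9, -284.9, 100.4]
tool_rot: [3.141, 0.001, 0.001]
force: [1.0, 0.1, -0.3]
width: 74.3
grasp_force: 0.0
```

>>> servo_tool(motion=[0, 0, 0, 0, 0.8, 0, 0, 0, 0, 0.5, 0, 0, 0, 0, 0.3, 0, 0, 0, 0, 0.25, 0, 0, 0, 0, 0.25])

```text
time_s: 25.3
ee_pos: [620.4, -286.3, 102.2]
tool_rot: [3.141, -0.0, 0.003]
force: [0.4, -0.4, -0.4]
width: 47.1
grasp_force: 0.0
```

>>> servo_tool(motion=[0, 0, 0, 0, 0.25, 0, 0, 0, 0, 0.2, 0, 0, 0, 0, 0.2, 0, 0, 0, 0, 0.2, 0, 0, 0, 0, 0.2])

```text
time_s: 25.8
ee_pos: [620.0, -286.3, 100.9]
tool_rot: [3.141, -0.0, 0.0]
force: [0.1, -1.1, 2.1]
width: 26.2
grasp_force: 20.0
```

>>> servo_tool(motion=[0, 0, -10, 0, 0.2, 0, 0, -15, 0, 0.2, 0, 0, -20, 0, 0.2, 0, 0, -15, 0, 0.2, 0, 0, 0, 0, 0.2], newtons=25)

```text
time_s: 26.3
ee_pos: [621.0, -286.6, 163.9]
tool_rot: [3.139, -0.0, 0.006]
force: [-0.1, -0.8, -4.1]
width: 26.2
grasp_force: 25.0
```

>>> servo_tool(motion=[-12, -9, 0, 0, 0.2, -24, -17, 0, 0, 0.2, -24, -17, 0, 0, 0.2, -24, -17, 0, 0, 0.2, -24, -17, 0, 0, 0.2])

```text
time_s: 26.8
ee_pos: [510.6, -208.2, 160.2]
tool_rot: [-3.141, 0.0, 0.001]
force: [0.2, -0.2, -3.3]
width: 26.6
grasp_force: 25.0
```

>>> servo_tool(motion=[-24, -17, 0, 0, 0.2, -24, -17, 0, 0, 0.2, -24, -17, 0, 0, 0.2, -12, -18, 0, 0, 0.2, 0, -28, 0, 0, 0.2])

```text
time_s: 27.3
ee_pos: [426.3, -111.7, 160.4]
tool_rot: [-3.141, 0.003, 0.002]
force: [0.9, 0.3, -4.0]
width: 26.4
grasp_force: 25.0
```

>>> servo_tool(motion=[0, -28, 0, 0, 0.2, 0, -28, 0, 0, 0.2, 0, -28, 0, 0, 0.2, 0, -28, 0, 0, 0.2, 6, -14, 0, 0, 0.2])

```text
time_s: 27.8
ee_pos: [433.0, 15.8, 160.4]
tool_rot: [-3.141, -0.002, 0.002]
force: [-0.1, -0.3, -4.5]
width: 26.1
grasp_force: 25.0
```

>>> servo_tool(motion=[14, -8, 0, 0, 0.2, 14, -6, 0, 0, 0.2, 14, -4, 0, 0, 0.2, 8, 0, 0, 0, 0.2, 0, 0, 0, 0, 0.2])

```text
time_s: 28.3
ee_pos: [484.4, 31.9, 160.4]
tool_rot: [3.142, -0.0, -0.0]
force: [0.5, -0.7, -4.1]
width: 26.2
grasp_force: 25.0
```

>>> servo_tool(motion=[0, 0, 0, 0, 0.2, 0, 0, 0, 0, 0.2])

```text
time_s: 28.5
ee_pos: [483.4, 31.8, 160.6]
tool_rot: [3.142, -0.001, -0.001]
force: [0.4, 0.5, -3.6]
width: 26.6
grasp_force: 25.0
```

```bash
python3 - <<'E'
from h import *
q=read_state();print(q["ee_pos"],q["width"],q["grasp_force"]);d=snapshot("wrist")
cv2.imwrite("pics/w8.png",cv2.resize(d["img"][:,:,::-1],(800,600),interpolation=cv2.INTER_CUBIC))
R=np.array(d["R"]);t=np.array(d["t"])
for X in((484.5,32,18),):
    c=R@np.array(X)+t;print(X,(c[0]/c[2]*d["fx"]+d["cx"])/.64,(c[1]/c[2]*d["fy"]+d["cy"])/.64)
E
```

```text
[483.36812387  31.75616628 160.64098039] 26.60740360975429 24.99790582805872
(484.5, 32, 18) 397.99987035229753 273.58015814109456
```

View pics/w8.png

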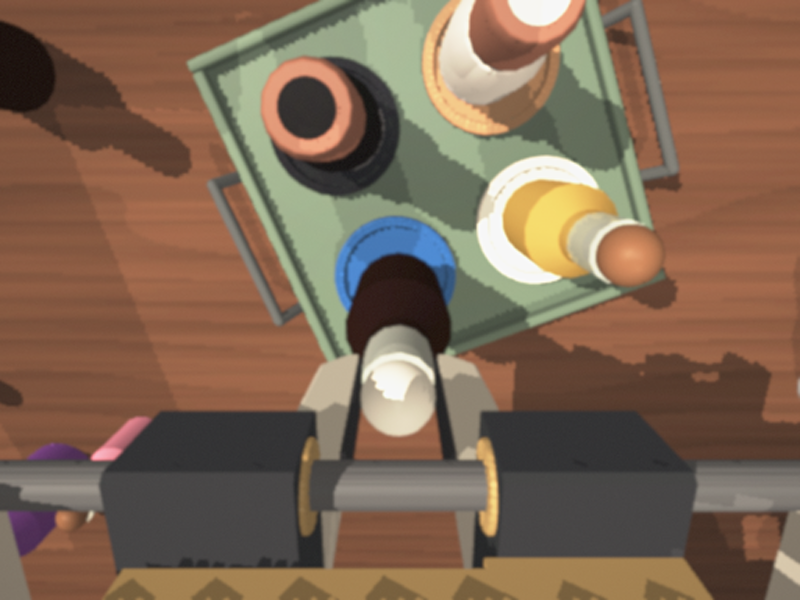

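>>> servo_tool(motion=[2, -1, 15, 0, 0.2, 0, 0, 15, 0, 0.2, 0, 0, 8, 0, 0.2, 0, 0, 3, 0, 0.2, 0, 0, 2, 0, 0.2])

```text
time_s: 29.05
ee_pos: [486.1, 32.9, 117.9]
tool_rot: [-3.142, 0.0, -0.0]
force: [-0.7, 0.2, -2.8]
width: 26.5
grasp_force: 25.0
```

>>> servo_tool(motion=[0, 0, 1, 0, 0.2, 0, 0, 1, 0, 0.2, 0, 0, 0, 0, 0.2, 0, 0, 0, 0, 0.2])

```text
time_s: 29.45
ee_pos: [486.1, 33.0, 115.9]
tool_rot: [-3.142, 0.0, -0.001]
force: [-0.5, -0.3, -2.8]
width: 26.6
grasp_force: 25.0
```

>>> servo_tool(motion=[0, 0, 1, 0, 0.2, 0, 0, 0, 0, 0.2, 0, 0, 0, 0, 0.2])

```text
time_s: 29.75
ee_pos: [486.3, 32.9, 115.0]
tool_rot: [3.142, -0.0, 0.001]
force: [-0.1, -0.8, -0.2]
width: 26.4
grasp_force: 25.0
```

Contact; release, rise and back off toward the base to check.

>>> servo_tool(motion=[0, 0, 0, 0, 0.35, 0, 0, 0, 0, 0.5, 0, 0, 0, 0, 0.7, 0, 0, 0, 0, 0.8, 0, 0, 0, 0, 0.8])

```text
time_s: 30.25
ee_pos: [486.0, 33.0, 114.8]
tool_rot: [-3.142, 0.0, -0.0]
force: [0.2, 0.0, 0.0]
width: 60.0
grasp_force: 0.0
```

>>> servo_tool(motion=[0, 0, -10, 0, 0.8, 0, 0, -30, 0, 0.8, 0, 0, -35, 0, 0.8, 0, 0, -35, 0, 0.8, 0, 0, -35, 0, 0.8])

```text
time_s: 30.75
ee_pos: [485.7, 33.0, 262.0]
tool_rot: [3.142, -0.0, 0.001]
force: [0.5, -0.0, 0.1]
width: 74.2
grasp_force: 0.0
```

>>> servo_tool(motion=[-30, 0, -10, 0, 0.8, -30, 0, -10, 0, 0.8, -30, 0, -10, 0, 0.8, -30, 0, 0, 0, 0.8, -20, 0, 0, 0, 0.8])

```text
time_s: 31.25
ee_pos: [344.4, 33.1, 290.6]
tool_rot: [3.142, -0.0, 0.002]
force: [-0.7, -0.2, 0.5]
width: 74.8
grasp_force: 0.0
```

>>> servo_tool(motion=[0, 0, 0, 0, 0.8, 0, 0, 0, 0, 0.8, 0, 0, 0, 0, 0.8])

```text
time_s: 31.55
ee_pos: [346.8, 33.0, 290.0]
tool_rot: [-3.142, 0.0, -0.0]
force: [-0.9, -0.0, 0.4]
width: 74.1
grasp_force: 0.0
```

```bash
python3 - <<'E'
from h import *
print(read_state()["ee_pos"])
d=snapshot("scene");cv2.imwrite("pics/s9.png",cv2.resize(d["img"][:,:,::-1],(800,600),interpolation=cv2.INTER_CUBIC))
E
```

```text
[346.80547525  32.95866073 289.95707416]
```

View pics/s9.png

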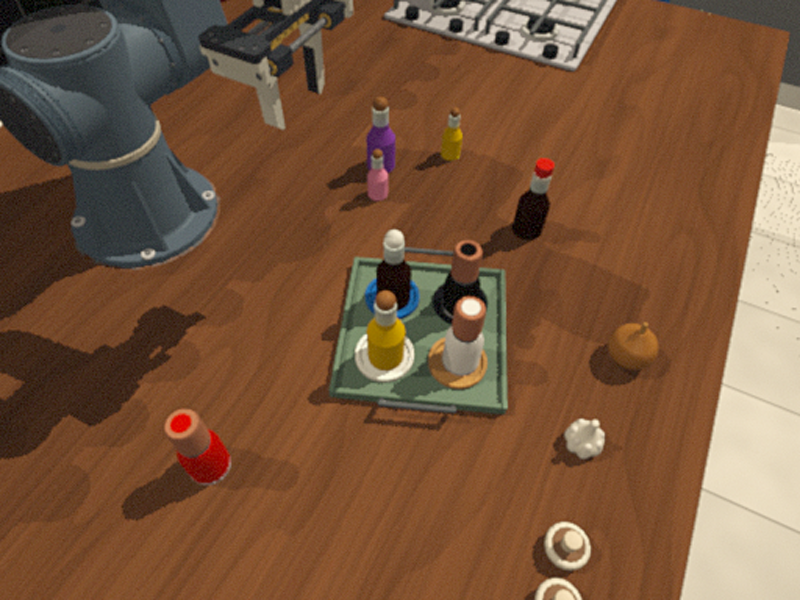

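```bash
python3 -c "
from station import *
print(hand_in())"
```

```text
the job is handed in; nothing more can be done
None
```

I stood the salt mill, pepper mill, oil bottle and vinegar bottle in their saucers and dishes, in the order asked. The last picture shows all four upright inside their rims and the chilli mill and soy bottle standing untouched. The job was handed in at about 32 s of the 112 s allowed, and hand-in gave no verdict.

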